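Press the reflectance tile flush with the spacer and hold

ROBOT

A 6-joint arm with a two-finger parallel gripper is mounted at the origin on the work surface. World frame = base frame: x ahead of the robot, y to its left, z up, the work surface at z = 0. Lengths are in mm, angles in rad, forces in N, time in s.
With the tool pointing down it reaches from about 275 to 750 mm from the base axis. Payload 10.2 kg.
Tool frame: the origin (TCP) lies between the finger pads; the fingertips stand 14 mm ahead of it and the grasp point (between the pads) lies 5 mm behind it (tip_reach is the distance from the TCP to the fingertips, in mm); z points along the fingers, y is the line along which they close (so a half turn about z gives the same grasp; the last joint's range is limited). The gripper opens to 85 mm and grips with 20 to 120 N. Pads are 22 mm wide; open, the fingers measure 114 mm over their backs; the gripper's body (76 mm by 85 mm) begins 54 mm behind the grasp point. The pads swing forward as they close: fully open they stand 13 mm farther back than shut.
Start: joints at [-1.531, 0.313, 1.498, -0, 1.331, -0.223], TCP at [136.374, -506.985, 245.294] pointing down, gripper open.
Joint ranges: [-2.94, 2.94], [-0.97, 2.17], [0.19, 2.56], [-1.23, 4.37], [0.02, 3.11], [-2.88, 2.88]. Speed limits (rad/s): [2.39, 2.39, 3.01, 3.14, 3.14, 3.14].

INTERFACE

Orientations are given as a unit quaternion [w, x, y, z].
In Python, from rig import * gives the robot as it stands.
- The arm moves only by the tool arm_command, never from a script. Its argument "steps" is a list that holds one entry, the list of rows, each a list of 7 numbers: the opening, from 0 (shut) to 1 (fully open), then the shift along the tool's x, y, z each as a share of 0.05 m, from -1 to 1, then the turn, a rotation vector about the tool's x, y, z each as a share of 0.15 rad, from -1 to 1. A call has 1 to 8 rows; each row shifts and turns the commanded pose from where the row before left it, along the tool's axes as they then stand; what a row does not reach is not made up. A row lasts 1/8 s, in which the tool goes at most 62.5 mm and 10.7 degrees, less where a joint would pass 70% of its speed; a pose out of reach is approached as far as the arm can. A call with a number of a shift or a turn outside -1 to 1 is refused whole. A call with a gripper value outside its range is refused whole. The fingers move at their own pace and stop on an object; "squeeze" is the grip in N (left out, the last holds). Time passes only in rows, so rows that do not move let the fingers close. It gives the time, the measured TCP pose, the force, the opening and the grip force at its end, in the units of the state.
- sense(): the state, without advancing time (a new reading comes with each control period).
- capture(name): name is "scene" or "top" or "wrist"; returns the picture (384x512x3 uint8, red, green, blue); there is no depth.
- get_calibration(name): a dict with "intrinsics" (3x3 intrinsics, pixels), "D" ([k1, k2, p1, p2, k3] as OpenCV has them; the pictures are not rectified), "rvec" (rotation vector, rad) and "tvec" (3), from world to camera coordinates, as OpenCV has them; the wrist camera has in their place "T_tool_cam" (4x4, takes a point from camera to tool coordinates, whose origin is the TCP and whose axes are the flange's). Camera axes: x right, y down, z forward; pixel columns grow to the right and rows downward; lengths in mm; the calibration is good to about 2 mm. A picture is of the moment at which its call begins: read the wrist's pose just before it. get_calibration takes no time and is no camera call.
- finish_job(): hands the job in; it is judged then, once.
The state is a dict: "time_s": time; "joints": joint angles; "dq": joint speeds; "tau": joint torques, N m; "eef_pos": TCP position; "ee_rot": TCP orientation; "force": force on the tool from outside, world axes, zero at the start; "wrist_torque": the same for the moment, N m; "grip_width": opening from 0.0 (shut) to 1.0 (fully open); "grip_force": force on a finger pad.
Only numpy, scipy, OpenCV 4.12 (cv2) and the standard library are available. Lean on these libraries where they do the work, as an engineer would, in place of code of your own. Each camera call takes 0.05 s, during which the arm holds its last target. There are 200 camera calls.

TASK

Three tile mounts stand on the optical table; pick up the upright steel spacer and slide it down into the gap between the jaw and the tile of the one mount where that gap is wide enough, until its foot is just clear of the mount's base plate (no more than 5 mm above it). Then press the spacer squarely against the middle of that tile's edge, firmly but gently (about 10 N), so that the tile sits flush against the fence, and finish while still gripping the spacer and holding the tile pressed there, ready for the clamp to be tightened. Never force the spacer into the narrow gaps, and leave the other two tiles and the loose things around where they are.

Things in the scene. Friction and masses are not known exactly. Their poses are not given: they have to be found in the camera images.
- spacer: Steel spacer standing upright: foot 14 (x, thickness) x 40 (y) x 24 tall, then a neck 14 x 28 up to the top at 60; about 200 g. Origin at centre of underside, z up. Grip the neck across the 14 thickness with the fingertips 17 or more above the underside: they then clear the mount walls when low in a gap. If it drags on the plate, friction eats push. Sizes in mm.
- mount_a: Fixed tile mount: black base plate 110 (x) x 76 (y) x 10, origin at centre of underside, +x away from the robot (yaw within 0.4). Two grey walls across it, 70 wide, 10 thick, tops at z 24: fence (far), inner face x = 43; jaw (near), inner face x = -14; 57 clear between, sides open. Gap from jaw to tile: 7 less the tile's distance from the fence. Mounts differ only in jaw place. Sizes in mm.
- tile_a: Loose white ceramic tile 50 x 50 x 12 lying flat on the base plate of mount_a, between jaw and fence, edges nearly parallel to the mount's; 85 g or so. Origin at the centre of its underside, z up. Flush against the fence its origin is at x = +18 in the mount's frame. Sizes in mm.
- mount_b: Fixed tile mount: black base plate 110 (x) x 76 (y) x 10, origin at centre of underside, +x away from the robot (yaw within 0.4). Two grey walls across it, 70 wide, 10 thick, tops at z 24: fence (far), inner face x = 43; jaw (near), inner face x = -35; 78 clear between, sides open. Gap from jaw to tile: 28 less the tile's distance from the fence. Mounts differ only in jaw place. Sizes in mm.
- tile_b: Loose white ceramic tile 50 x 50 x 12 lying flat on the base plate of mount_b, between jaw and fence, edges nearly parallel to the mount's; 85 g or so. Origin at the centre of its underside, z up. Flush against the fence its origin is at x = +18 in the mount's frame. Sizes in mm.
- mount_c: Fixed tile mount: black base plate 110 (x) x 76 (y) x 10, origin at centre of underside, +x away from the robot (yaw within 0.4). Two grey walls across it, 70 wide, 10 thick, tops at z 24: fence (far), inner face x = 43; jaw (near), inner face x = -19; 62 clear between, sides open. Gap from jaw to tile: 12 less the tile's distance from the fence. Mounts differ only in jaw place. Sizes in mm.
- tile_c: Loose white ceramic tile 50 x 50 x 12 lying flat on the base plate of mount_c, between jaw and fence, edges nearly parallel to the mount's; 85 g or so. Origin at the centre of its underside, z up. Flush against the fence its origin is at x = +18 in the mount's frame. Sizes in mm.
- fence_b: The fence of mount_b: the cross wall farther from the robot, 10 (x) x 70 (y) x 14 tall, grey, part of the mount. Origin at the centre of its underside, at x = +48, z = +10 in the mount's frame; its tile-side face is 5 on the -x side of its origin. Sizes in mm.
- lens_tube: Bystander, loose, not part of the job: black lens tube standing on end, 25 diameter, 34 tall (mm). Origin at the centre of its underside.
- post_short: Bystander, loose, not part of the job: bright steel post standing on end, 12.7 diameter, 40 tall (mm). Origin at the centre of its underside.
- post_stand: Bystander, loose, not part of the job: black post holder with a steel post, 50 square foot, 80 tall (mm). Origin at the centre of its underside.
- retaining_ring: Bystander, loose, not part of the job: black ring lying flat, 45 outer diameter, 10 high (mm). Origin at the centre of its underside.
- hex_key: Bystander, loose, not part of the job: L-shaped dark steel key lying flat, 90 x 25, 6 thick (mm). Origin at the centre of its underside.
- screw_tray: Bystander, loose, not part of the job: clear two-part open tray, 90 x 70 x 28 (mm). Origin at the centre of its underside.
- fork_clamp: Bystander, loose, not part of the job: black forked clamp lying flat, about 90 x 30 x 9 (mm). Origin at the centre of its underside.
There are look-alikes about, which are no part of the job. What is shaped like the spacer but blue or red is not meant.

How it is judged (in metres and radians):
On the way, in this order (a step that is already met when the one before it is completed fails the run):
1. the spacer is gripped and lifted clear of the table (height (world z) of spacer above 0.03 m and contact force between the fingers and spacer above 1 N), for 0.2 s.
2. the gripped spacer is down in the wide gap of mount_b, upright and square to it (x of spacer in the frame of mount_b between -0.03 and -0.01 m and y of spacer in the frame of mount_b between -0.012 and 0.012 m and z of spacer in the frame of mount_b between 0.007 and 0.016 m and angle between spacer's own z axis and vertical below 0.12 rad and angle between the x axis of spacer and the x axis of mount_b, either way round below 0.12 rad and contact force between the fingers and spacer above 1 N), for 0.2 s.
At the end, for the whole second after the job is handed in: Spacer still gripped, down in the wide gap (within 6 mm of the base plate, 12 mm of centre, 0.12 rad square and upright), pressing the tile with over 3 N; tile bears on the fence with over 2 N, flush within 1.5 mm and 0.03 rad, flat, fingers not on it; all at rest (x of spacer in the frame of mount_b between -0.03 and -0.01 m and y of spacer in the frame of mount_b between -0.012 and 0.012 m and z of spacer in the frame of mount_b between 0.007 and 0.016 m and angle between spacer's own z axis and vertical below 0.12 rad and angle between the x axis of spacer and the x axis of mount_b, either way round below 0.12 rad and contact force between the fingers and spacer above 2 N and contact force between spacer and tile_b above 3 N and contact force between tile_b and fence_b above 2 N and contact force between the fingers and tile_b below 0.5 N and x of tile_b in the frame of mount_b between 0.0165 and 0.0195 m and y of tile_b in the frame of mount_b between -0.015 and 0.015 m and z of tile_b in the frame of mount_b between 0.008 and 0.012 m and angle between the x axis of tile_b and the x axis of mount_b, either way round below 0.03 rad and angle between tile_b's own z axis and vertical below 0.05 rad and linear speed of each of spacer, tile_b below 0.01 m/s); the arm keeps its last pose, push and grip.
It fails at once if the spacer is forced against a tile with a narrow gap (contact force between spacer and tile_a above 5 N or contact force between spacer and tile_c above 5 N).
It fails at once if a tile in a narrow mount is shifted by over 5 mm (distance of any of tile_a, tile_c from where it was at the start of the episode above 0.005 m).
It fails at once if the tile is pressed with over 40 N (contact force between spacer and tile_b above 40 N).
It fails at once if a bystander is pushed over 15 mm (distance of any of lens_tube, post_short, post_stand, retaining_ring, hex_key, screw_tray, fork_clamp from where it was at the start of the episode above 0.015 m).
It also fails if it takes over 45 s, if anything falls off the work surface, if the arm or the gripper's body presses on something with over 40 N, if the wrist force passes 120 N, or if a joint passes its speed limit or range.

## Working session

There is one attempt and no reset: what is moved stays moved. The work goes in short steps, Python scripts to look and compute and a tool call to move; the robot and the scene stay as the last step left them, time stands still between calls to the robot, and variables do not carry over. Pictures are saved under pics/ and viewed, at most 10 in all, crops included, and the job is handed in when it is done.

Besides the shell and the picture viewer there is one more tool, called after "Call:" as name(argument=value, ...) on one line, values as JSON. arm_command: Moves the arm, as the interface text tells. Its arguments: {"type":"object","properties":{"steps":{"type":"array"},"squeeze":{"type":"number"}},"required":["steps"]}

```bash
mkdir -p pics
python3 - <<'E'
from rig import *
import cv2
for n in ("scene","top"):
    cv2.imwrite(f"pics/{n}0.png",cv2.resize(capture(n)[:,:,::-1],(800,600),interpolation=cv2.INTER_CUBIC))
    c=get_calibration(n);print(n,{k:c[k] for k in c})
print(get_calibration("wrist"));s=sense();print(s)
E
```

```text
scene {'intrinsics': array([[388.27093434,   0.        , 255.33526138],
       [  0.        , 388.27093434, 187.28635865],
       [  0.        ,   0.        ,   1.        ]]), 'D': array([-0.01200694,  0.        ,  0.        ,  0.        ,  0.        ]), 'rvec': array([ 1.68329441,  1.66168993, -0.79655332]), 'tvec': array([ -34.85639737, -341.95336766, 1400.34415281])}
top {'intrinsics': array([[416.13006186,   0.        , 255.64506911],
       [  0.        , 416.13006186, 189.91896414],
       [  0.        ,   0.        ,   1.        ]]), 'D': array([-0.15506519,  0.        ,  0.        ,  0.        ,  0.        ]), 'rvec': array([ 2.18239517, -2.20054957,  0.08350911]), 'tvec': array([  11.00044608,  599.53929321, 1099.89710455])}
{'intrinsics': array([[314.7178627 ,   0.        , 258.16129548],
       [  0.        , 314.7178627 , 188.23329257],
       [  0.        ,   0.        ,   1.        ]]), 'D': array([-0.03945448,  0.        ,  0.        ,  0.        ,  0.        ]), 'T_tool_cam': array([[ 6.70921843e-04, -9.56067493e-01, -2.93145865e-01,
         7.44820582e+01],
       [
[... 264 characters left out ...]
 'joints': array([-1.53139043e+00,  3.13382622e-01,  1.49835700e+00,  1.11612006e-05,
        1.33104253e+00, -2.23347253e-01]), 'dq': array([ 3.02485650e-05, -3.04235550e-05, -2.88605744e-03, -6.63934437e-04,
        5.23594121e-04,  6.94601077e-04]), 'tau': array([ 3.72874812e-03, -4.12895072e+01, -2.60142320e+01, -2.21240443e-04,
        3.02762986e-03, -1.39834862e-05]), 'eef_pos': array([ 136.37219812, -506.74863746,  244.79970133]), 'ee_rot': array([-5.91735959e-04,  9.91382502e-01,  1.30997636e-01,  6.00195166e-05]), 'force': array([-0.2700628 , -0.69091309, -0.76778203]), 'wrist_torque': array([0.02089255, 0.07794568, 0.02330731]), 'grip_force': 0.0, 'grip_width': 0.9989070792281192}
```

View pics/top0.png

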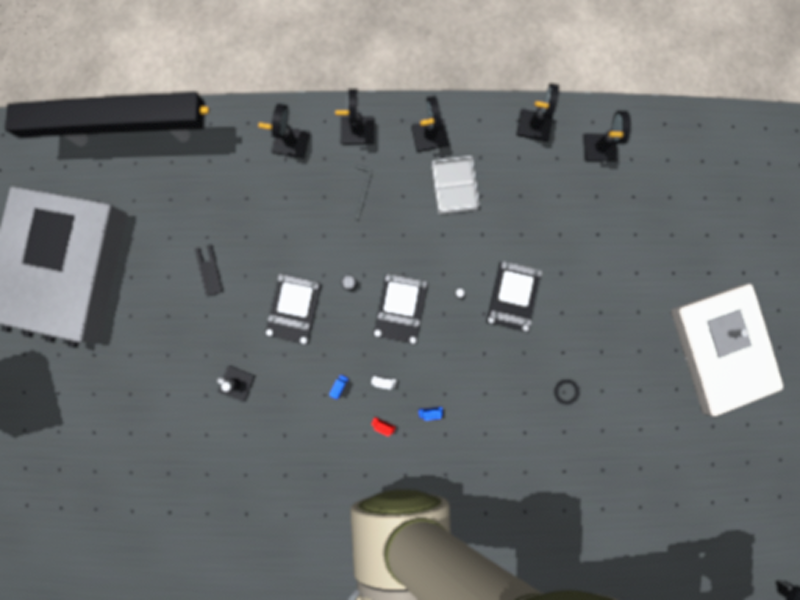

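View pics/scene0.png

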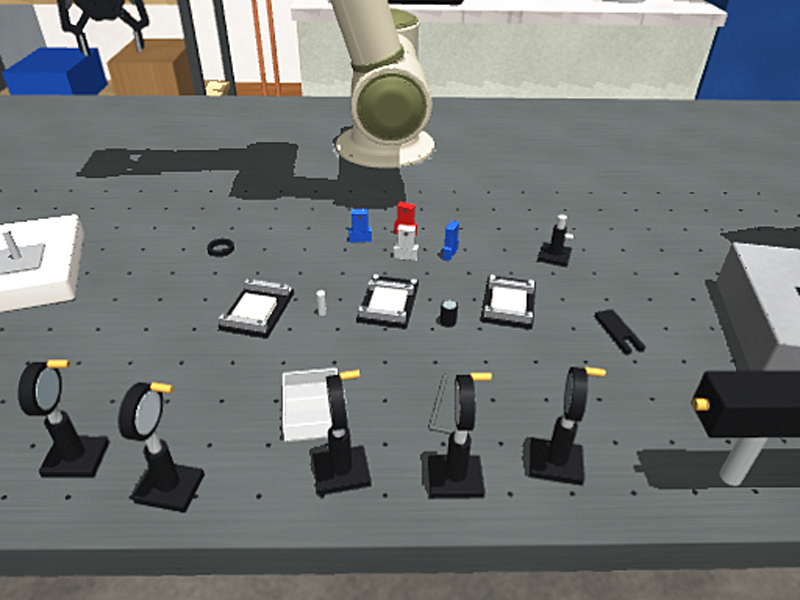

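The top view shows the only bare-steel candidate at (383,382). The look-alikes are blue at (339,386), blue at (431,413) and red at (383,427). I choose the steel one. The mounts are near (294,308), (401,308) and (515,295).

```bash
cat > h.py <<'E'
from rig import *
import numpy as np, cv2
from scipy.spatial.transform import Rotation as R
def cam(n):
    c=get_calibration(n)
    if n!="wrist":
        Rc=R.from_rotvec(c["rvec"]).as_matrix(); return c,Rc,np.array(c["tvec"])
    s=sense();q=s["ee_rot"]
    T=np.eye(4);T[:3,:3]=R.from_quat([q[1],q[2],q[3],q[0]]).as_matrix();T[:3,3]=s["eef_pos"]
    W=np.linalg.inv(T@np.array(c["T_tool_cam"]));return c,W[:3,:3],W[:3,3]
def px2w(C,uv,z):
    c,Rc,t=C
    n=cv2.undistortPoints(np.array(uv,float).reshape(-1,1,2),c["intrinsics"],c["D"])[:,0]
    d=np.c_[n,np.ones(len(n))]@Rc; o=-Rc.T@t
    z=np.broadcast_to(z,len(n))
    return o+d*((z-o[2])/d[:,2])[:,None]
def w2px(C,P):
    c,Rc,t=C
    return cv2.projectPoints(np.array(P,float).reshape(-1,1,3),cv2.Rodrigues(Rc)[0],t,c["intrinsics"],c["D"])[0][:,0]
E
python3 - <<'E'
from h import *
im=capture("top")[:,:,::-1]
# full-res px 512x384 ; crop cols 160..360 rows 160..280
cv2.imwrite("pics/topc.png",cv2.resize(im[160:280,165:355],(760,480),interpolation=cv2.INTER_CUBIC))
C=cam("top");k=0.64
print(px2w(C,np.array([[383,382],[294,308],[401,308],[515,295],[232,383],[460,293],[349,282]])*k,[30,10,10,10,0,20,17]).round(0))
E
```

```text
[[ 454.   35.   30.]
 [ 582.  190.   10.]
 [ 581.    3.   10.]
 [ 602. -196.   10.]
 [ 451.  301.    0.]
 [ 605.  -99.   20.]
 [ 626.   93.   17.]]
```

View pics/topc.png

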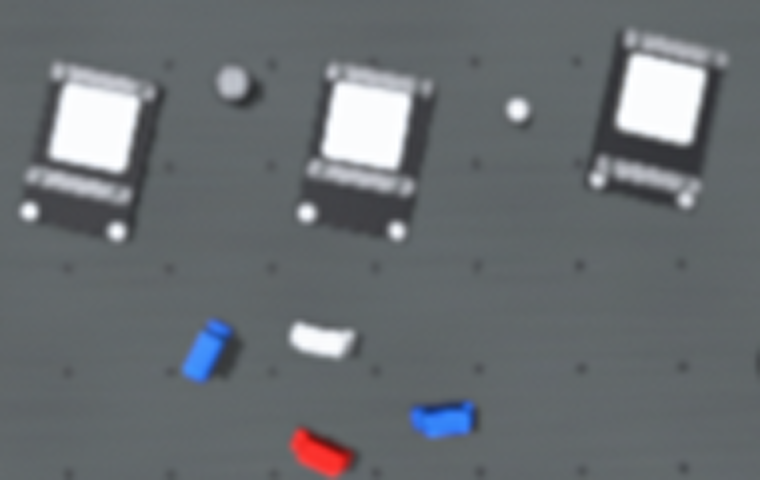

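The bottom-right mount at crop (660,110) has the wide gap, so it is mount_b. The steel spacer is at crop (322,340), lying roughly crosswise. I'll turn the tool first, then look at mount_b with the wrist camera.

Call:
arm_command(steps=[[[1,0,0,0,0,0,-0.9],[1,0,0,0,0,0,-0.9],[1,0,0,0,0,0,-0.9],[1,0,0,0,0,0,-0.9],[1,0,0,0,0,0,-0.9],[1,0,0,0,0,0,-0.9],[1,0,0,0,0,0,-0.9],[1,0,0,0,0,0,-0.9]]])

```text
time_s: 1.15
eef_pos: [136.4, -506.9, 245.0]
ee_rot: [-0.0, 0.782, 0.624, 0.0]
force: [-0.4, 0.5, -0.1]
grip_width: 1.0
grip_force: 0.0
```

Call:
arm_command(steps=[[[1,0.5,0.48,0,0,0,0],[1,0.5,0.48,0,0,0,0],[1,0.5,0.48,0,0,0,0],[1,0.5,0.48,0,0,0,0],[1,0.5,0.48,0,0,0,0],[1,0.5,0.48,0,0,0,0],[1,0.5,0.48,0,0,0,0],[1,0.5,0.48,0,0,0,0]]])

```text
time_s: 2.15
eef_pos: [369.5, -354.8, 245.1]
ee_rot: [-0.0, 0.783, 0.622, 0.0]
force: [-1.0, -0.7, 0.6]
grip_width: 0.998
grip_force: 0.0
```

Call:
arm_command(steps=[[[1,0.5,0.48,0,0,0,0],[1,0.5,0.48,0,0,0,0],[1,0.5,0.48,0,0,0,0],[1,0.5,0.48,0,0,0,0],[1,0.5,0.48,0,0,0,0],[1,0.5,0.48,0,0,0,0],[1,0.5,0.48,0,0,0,0],[1,0,0,0,0,0,0]]])

```text
time_s: 3.15
eef_pos: [572.9, -221.6, 244.5]
ee_rot: [-0.001, 0.782, 0.623, -0.0]
force: [0.3, 0.2, 0.2]
grip_width: 0.996
grip_force: 0.0
```

Run:
```python
from h import *
C=cam("wrist");import pickle;pickle.dump(C,open("wb.pkl","wb"))
im=capture("wrist");cv2.imwrite("pics/wb.png",cv2.resize(im[:,:,::-1],(768,576),interpolation=cv2.INTER_CUBIC));print(sense()["eef_pos"])
```

```text
[ 572.04166258 -222.52885768  244.6455915 ]
```

View pics/wb.png

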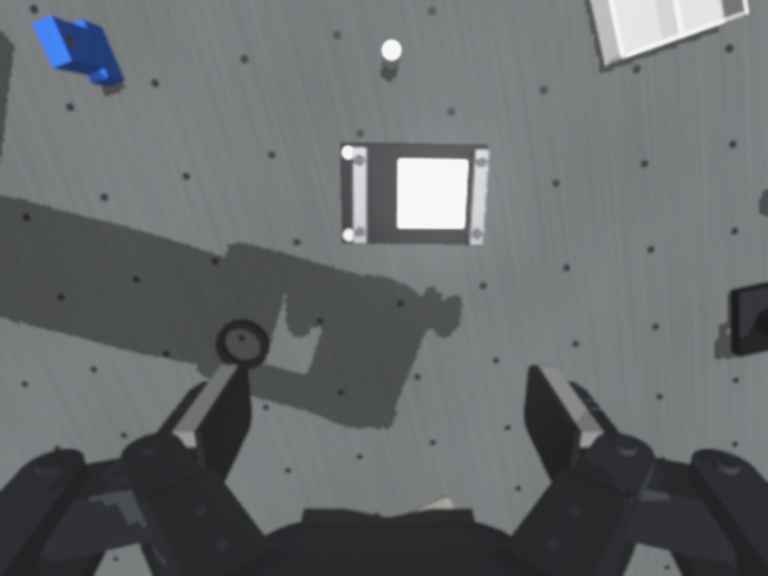

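The wrist view shows mount_b at (415,195), nearly aligned with the image axes. The jaw is at x≈360, the fence at x≈478 and the tile at 397–468. I'll go lower for a more precise look.

Call:
arm_command(steps=[[[1,0.1,0.16,0.6,0,0,0],[1,0.1,0.16,0.6,0,0,0],[1,0.1,0.16,0.6,0,0,0],[1,0,0,0,0,0,0],[1,0,0,0,0,0,0]]])

```text
time_s: 3.82
eef_pos: [598.5, -214.7, 156.8]
ee_rot: [0.001, 0.783, 0.622, 0.0]
force: [0.0, 0.6, 0.3]
grip_width: 0.997
grip_force: 0.0
```

Run:
```python
from h import *
C=cam("wrist");import pickle;pickle.dump(C,open("wb.pkl","wb"))
im=capture("wrist");np.save("wb.npy",im)
p=w2px(C,[602,-196,20])[0].round().astype(int);print(p,sense()["eef_pos"])
x0,y0=p[0]-100,max(0,p[1]-75)
print(x0,y0);cv2.imwrite("pics/wb2.png",cv2.resize(im[y0:y0+150,x0:x0+200,::-1],None,fx=4,fy=4,interpolation=cv2.INTER_CUBIC))
```

```text
[257 159] [ 598.63054802 -214.63227062  157.08271788]
157 84
```

View pics/wb2.png

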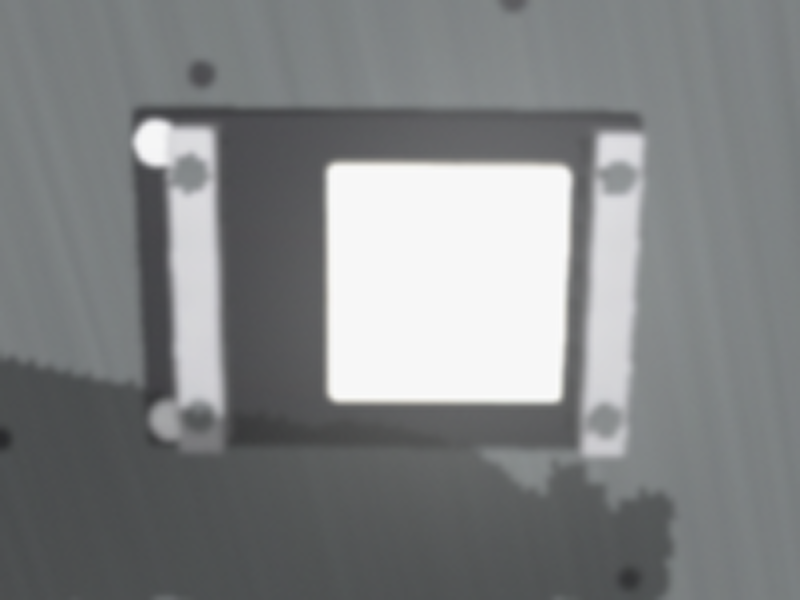

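The crop shows the jaw's top face at x 168–226, the fence's top face at x 582–645, and the tile at (327,163)–(568,404). There is a clear gap left of the tile.

Run:
```python
from h import *
import pickle;from scipy.optimize import least_squares
C=pickle.load(open("wb.pkl","rb"))
f=lambda a:(np.array(a,float)+.5)/4-.5+[157,84]
uv=f([[168,127],[218,127],[226,452],[180,452],[595,132],[645,132],[627,456],[582,456]])
M=np.array([[-45,35],[-35,35],[-35,-35],[-45,-35],[43,35],[53,35],[53,-35],[43,-35]])
def tf(p,m):
    c,s=np.cos(p[2]),np.sin(p[2]);return m@np.array([[c,s],[-s,c]])+p[:2]
r=least_squares(lambda p:(w2px(C,np.c_[tf(p,M),np.full(8,24)])-uv).ravel(),[602,-196,-.2])
print("mount",r.x,r.fun.reshape(-1,2).round(1).tolist())
uvt=f([[327,163],[572,163],[565,404],[327,404]])
T=np.array([[-25,25],[25,25],[25,-25],[-25,-25]])
t=least_squares(lambda p:(w2px(C,np.c_[tf(p,T),np.full(4,22)])-uvt).ravel(),[602,-196,-.2])
d=t.x[:2]-r.x[:2];c,s=np.cos(r.x[2]),np.sin(r.x[2])
print("tile",t.x,t.fun.round(1),"in mount",d@[c,s],d@[-s,c])
# rough spacer from top cam: (crop4 corners -> full)
q=sense()["ee_rot"];print("tool yaw",2*np.arctan2(q[2],q[1]))
```

```text
mount [ 5.99228151e+02 -1.93560695e+02 -2.38107389e-01] [[-0.4, -0.1], [-0.6, 0.0], [-0.0, 0.2], [0.1, 0.1], [0.8, -0.3], [0.5, -0.1], [-0.2, 0.2], [-0.2, 0.1]]
tile [ 6.12405968e+02 -1.94522703e+02 -2.30475326e-01] [ 0.3  1.  -0.5  1.1 -1.  -1.1  1.2 -1.3] in mount 13.03292211361082 2.173304228420162
tool yaw 1.3421928352066774
```

Mount_b's pose is (599.2,-193.6) with yaw −0.238, and the tile is 5 mm off the fence. Next I'll look closely at the spacer.

Call:
arm_command(steps=[[[1,0.65,-0.65,0,0,0,0],[1,0.65,-0.65,0,0,0,0],[1,0.65,-0.65,0,0,0,0],[1,0.65,-0.65,0,0,0,0],[1,0.65,-0.65,0,0,0,0],[1,0.65,-0.65,0,0,0,0],[1,0,0,0,0,0,0],[1,0,0,0,0,0,0]]])

```text
time_s: 4.88
eef_pos: [453.4, 19.6, 156.4]
ee_rot: [0.001, 0.783, 0.622, 0.001]
force: [-0.2, -0.1, 1.1]
grip_width: 1.005
grip_force: 0.0
```

Run:
```python
from h import *
C=cam("wrist");import pickle;pickle.dump(C,open("ws.pkl","wb"))
im=capture("wrist")
p=w2px(C,[454,35,30])[0].round().astype(int);print(p,sense()["eef_pos"])
x0,y0=p[0]-80,max(0,p[1]-60)
print(x0,y0);cv2.imwrite("pics/ws.png",cv2.resize(im[y0:y0+120,x0:x0+160,::-1],None,fx=5,fy=5,interpolation=cv2.INTER_CUBIC))
```

```text
[254 166] [453.48140732  19.32211432 156.03236409]
174 106
```

View pics/ws.png

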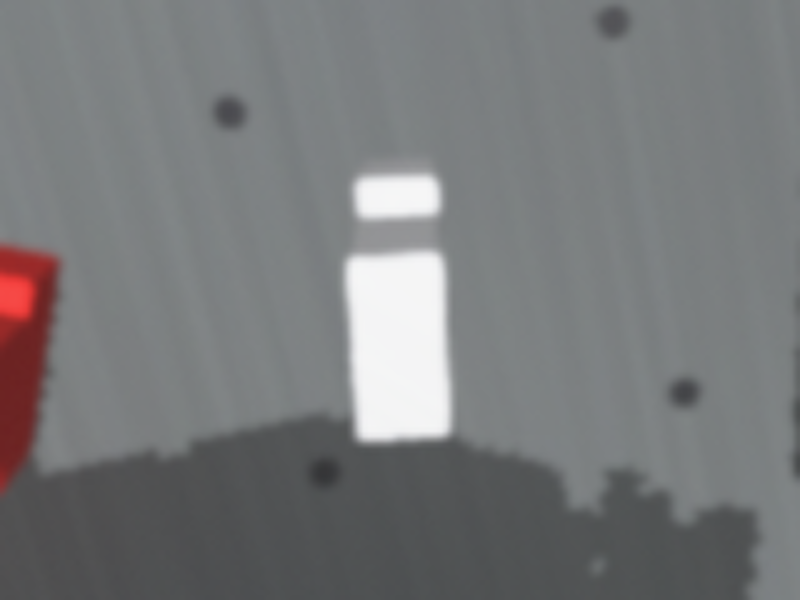

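The close crop shows an unpainted steel spacer. Its neck top has corners at (346,254), (443,251), (450,438) and (356,440), and a foot end shows at (397,197). The choice holds.

Run:
```python
from h import *
import pickle;from scipy.optimize import least_squares
C=pickle.load(open("ws.pkl","rb"))
f=lambda a:(np.array(a,float)+.5)/5-.5+[174,106]
uv=f([[346,254],[443,251],[450,438],[356,440],[355,177],[440,175]])
M=np.array([[-7,14],[7,14],[7,-14],[-7,-14],[-7,20],[7,20]]);z=[60]*4+[24]*2
def tf(p,m):
    c,s=np.cos(p[2]),np.sin(p[2]);return m@np.array([[c,s],[-s,c]])+p[:2]
r=least_squares(lambda p:(w2px(C,np.c_[tf(p,M),z])-uv).ravel(),[454,35,-.2])
print("spacer",r.x,r.fun.reshape(-1,2).round(1).tolist())
s=sense();q=s["ee_rot"];y=2*np.arctan2(q[2],q[1]);d=r.x[:2]-s["eef_pos"][:2]
print("yaw err of tool (world)",r.x[2]+np.pi/2-y,"tool dx,dy",d@[np.cos(y),np.sin(y)],d@[np.sin(y),-np.cos(y)],s["eef_pos"])
```

```text
spacer [ 4.53673879e+02  3.53289989e+01 -1.93421388e-01] [[0.2, 0.3], [0.1, 0.3], [-0.2, -0.5], [0.0, -0.3], [-0.0, 0.1], [-0.2, -0.1]]
yaw err of tool (world) 0.035396589166745374 tool dx,dy 15.633325877042186 -3.4433301610586042 [453.48140732  19.32211432 156.03236409]
```

Call:
arm_command(steps=[[[0.42,0.31,-0.07,0,0,0,-0.235],[0.42,0,0,0,0,0,0],[0.42,0,0,0.4,0,0,0],[0.42,0,0,0.4,0,0,0],[0.42,0,0,0,0,0,0],[0.42,0,0,0,0,0,0]]])

```text
time_s: 5.68
eef_pos: [453.2, 35.9, 115.9]
ee_rot: [0.0, 0.772, 0.636, 0.0]
force: [0.4, 0.3, -1.3]
grip_width: 0.418
grip_force: 0.0
```

Run:
```python
from h import *
s=sense();q=s["ee_rot"];y=2*np.arctan2(q[2],q[1]);d=np.array([453.67,35.33])-s["eef_pos"][:2]
print(y-np.pi/2+.1934,d@[np.cos(y),np.sin(y)],d@[np.sin(y),-np.cos(y)],s["eef_pos"],s["grip_width"])
cv2.imwrite("pics/pre.png",capture("wrist")[:,:,::-1])
```

```text
0.000625913286496943 -0.5032730469396659 0.5532366048382609 [453.22342947  35.92994105 115.94633072] 0.4181831005337832
```

View pics/pre.png

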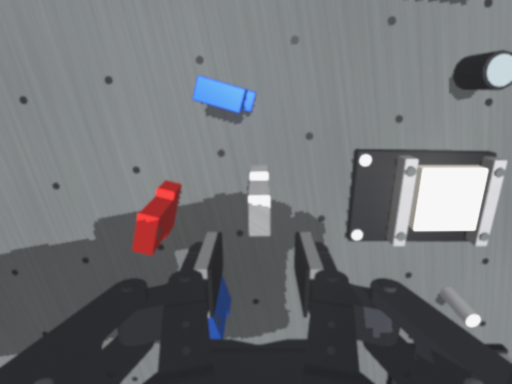

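The spacer is centred between the fingers at (259,200) and nothing is within finger reach, so I'll descend and grip.

Call:
arm_command(steps=[[[0.42,-0.01,0.01,0.4,0,0,0],[0.42,0,0,0.4,0,0,0],[0.42,0,0,0.4,0,0,0],[0.42,0,0,0.36,0,0,0],[0.42,0,0,0,0,0,0],[0,0,0,0,0,0,0],[0,0,0,0,0,0,0],[0,0,0,0,0,0,0]]], squeeze=60)

```text
time_s: 6.72
eef_pos: [453.9, 35.4, 38.4]
ee_rot: [0.001, 0.772, 0.636, 0.001]
force: [-2.0, 0.3, 7.3]
grip_width: 0.154
grip_force: 59.3
```

Call:
arm_command(steps=[[[0,0,0,0,0,0,0],[0,0,0,0,0,0,0]]])

```text
time_s: 6.98
eef_pos: [453.8, 35.4, 38.4]
ee_rot: [0.001, 0.772, 0.636, 0.001]
force: [-1.8, 0.0, 7.7]
grip_width: 0.154
grip_force: 59.3
```

Call:
arm_command(steps=[[[0,0,0,-0.3,0,0,0],[0,0,0,-0.5,0,0,0],[0,0,0,-0.5,0,0,0],[0,0,0,-0.5,0,0,0],[0,0,0,0,0,0,0],[0,0,0,0,0,0,0]]])

```text
time_s: 7.72
eef_pos: [452.7, 35.5, 126.5]
ee_rot: [-0.001, 0.772, 0.636, -0.0]
force: [-1.1, 0.0, -3.1]
grip_width: 0.157
grip_force: 58.7
```

Call:
arm_command(steps=[[[0,-0.56,0.47,0,0,0,0],[0,-0.56,0.47,0,0,0,0],[0,-0.56,0.47,0,0,0,0],[0,-0.56,0.46,0,0,0,0],[0,-0.56,0.46,0,0,0,0],[0,-0.56,0.46,0,0,0,0],[0,-0.56,0.46,0,0,0,0],[0,0,0,0,0,0,0.29]]])

```text
time_s: 8.72
eef_pos: [575.2, -190.0, 125.1]
ee_rot: [-0.001, 0.786, 0.618, -0.0]
force: [-0.7, 0.8, -2.9]
grip_width: 0.155
grip_force: 59.0
```

Call:
arm_command(steps=[[[0,0,0,0,0,0,0],[0,0,0,0,0,0,0],[0,0,0,0,0,0,0]]])

```text
time_s: 9.1
eef_pos: [575.0, -187.7, 127.1]
ee_rot: [-0.0, 0.785, 0.619, -0.0]
force: [-0.5, 0.4, -3.0]
grip_width: 0.156
grip_force: 59.0
```

Run:
```python
from h import *
s=sense();q=s["ee_rot"];y=2*np.arctan2(q[2],q[1]);d=np.array([576.4,-188.0])-s["eef_pos"][:2]
print("yawerr",-.238+np.pi/2-y,d@[np.cos(y),np.sin(y)],d@[np.sin(y),-np.cos(y)],s["eef_pos"],s["force"],q)
C=cam("wrist");im=capture("wrist");import pickle;pickle.dump(C,open("wh.pkl","wb"))
cv2.imwrite("pics/hold.png",cv2.resize(im[60:310,130:400,::-1],None,fx=2.4,fy=2.4,interpolation=cv2.INTER_CUBIC))
```

```text
yawerr -0.0025975963651105882 0.008289733777967878 1.406054839692005 [ 575.03078991 -187.68012088  127.12255359] [-0.49936987  0.3623816  -2.98985476] [-1.82094300e-04  7.85249725e-01  6.19179158e-01 -7.81286201e-05]
```

View pics/hold.png

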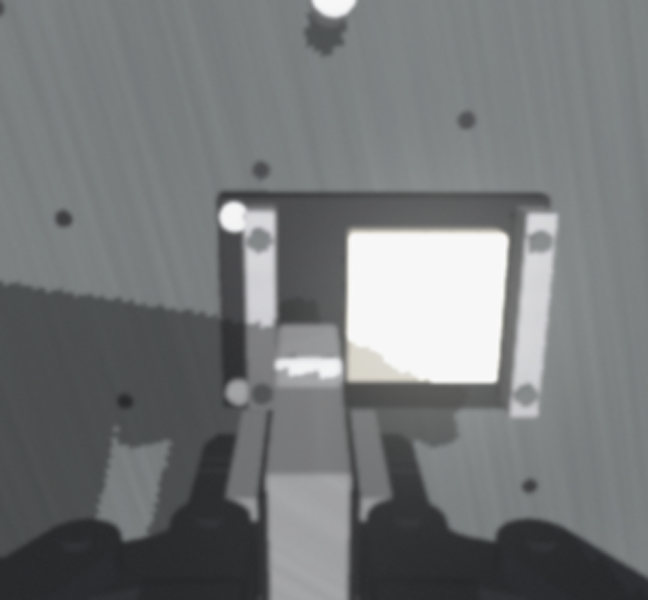

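The held spacer's foot end is at about (278–338,325). The jaw's far corners are (244,210) and (275,210), and the fence's are (526,212), (557,212), (538,416) and (511,416). I'll use these to cross-check the pose and the grip offset.

Run:
```python
from h import *
import pickle;from scipy.optimize import least_squares
C=pickle.load(open("wh.pkl","rb"))
f=lambda a:(np.array(a,float)+.5)/2.4-.5+[130,60]
def tf(p,m):
    c,s=np.cos(p[2]),np.sin(p[2]);return m@np.array([[c,s],[-s,c]])+p[:2]
M=np.array([[-45,35],[-35,35],[43,35],[53,35],[53,-35],[43,-35]])
uv=f([[244,210],[275,210],[526,212],[557,212],[538,416],[511,416]])
r=least_squares(lambda p:(w2px(C,np.c_[tf(p,M),np.full(6,24)])-uv).ravel(),[599,-193,-.2]);print(r.x,r.fun.round(1))
T=np.array([[-25,25],[25,25],[25,-25],[-25,-25]])
t=least_squares(lambda p:(w2px(C,np.c_[tf(p,T),np.full(4,22)])-f([[347,229],[508,230],[499,383],[347,382]])).ravel(),[612,-194,-.2]);print(t.x)
S=np.array([[575,-187.7,-.238]])[0]
P=w2px(C,np.c_[tf(S,np.array([[-7,20],[7,20],[-7,20],[7,20],[-7,14],[7,14]])),[88.7]*2+[112.7]*2+[148.7]*2])
print(((P-[130,60]+.5)*2.4-.5).round())
```

```text
[ 5.99007732e+02 -1.93544019e+02 -2.34444346e-01] [-0.5  0.2  0.1  0.2  0.2 -0.5  0.6 -0.5  0.2  0.4 -0.8  0.4]
[ 6.12503654e+02 -1.93849340e+02 -2.29252667e-01]
[[279. 320.]
 [339. 321.]
 [274. 357.]
 [343. 357.]
 [264. 472.]
 [352. 472.]]
```

Both measurements agree: the mount is at (599.0,-193.5) and the spacer is held where predicted. I'll lower it to just above the walls.

Call:
arm_command(steps=[[[0,0,0.028,0.3,0,0,0.017],[0,0,0,0.4,0,0,0],[0,0,0,0.4,0,0,0],[0,0,0,0,0,0,0],[0,0,0,0,0,0,0],[0,0,0,0,0,0,0]]])

```text
time_s: 9.9
eef_pos: [576.9, -188.6, 73.1]
ee_rot: [0.001, 0.786, 0.618, 0.0]
force: [-0.0, 0.2, -2.4]
grip_width: 0.16
grip_force: 58.9
```

```bash
cat > st.py <<'E'
from h import *
s=sense();q=s["ee_rot"];y=2*np.arctan2(q[2],q[1]);d=s["eef_pos"][:2]-np.array([599.1,-193.55]);a=-.236
print("yawerr",a+np.pi/2-y,"in mount",d@[np.cos(a),np.sin(a)],d@[-np.sin(a),np.cos(a)],"z",s["eef_pos"][2]-38.4)
print("F along mount",s["force"][:2]@[np.cos(a),np.sin(a)],s["force"],s["grip_force"],s["time_s"])
E
python3 st.py
```

```text
yawerr 0.0027898869743649968 in mount -22.773558990098017 -0.34300896945410475 z 34.701675654651716
F along mount -0.07213235570561413 [-0.03753628  0.15241316 -2.40582064] 58.91498029232025 9.9
```

Call:
arm_command(steps=[[[0,0,-0.014,0.15,0,0,0],[0,0,0,0.15,0,0,0],[0,0,0,0.1,0,0,0],[0,0,0,0.05,0,0,0],[0,0,0,0,0,0,0],[0,0,0,0,0,0,0],[0,0,0,0,0,0,0],[0,0,0,0,0,0,0]]])

```text
time_s: 10.9
eef_pos: [575.9, -188.3, 49.9]
ee_rot: [0.0, 0.786, 0.618, 0.0]
force: [0.1, -0.1, -1.7]
grip_width: 0.156
grip_force: 58.9
```

```bash
python3 st.py
```

```text
yawerr 0.0027967856701607285 in mount -23.832695752782858 -0.28450872119678294 z 11.522861574388749
F along mount 0.10921118089514084 [ 0.08652404 -0.10728764 -1.70820304] 58.940041065216064 10.9
```

Call:
arm_command(steps=[[[0,0.05,0,-0.02,0,0,0],[0,0,0.02,0,0,0,0],[0,0,0.02,0,0,0,0],[0,0,0.02,0,0,0,0],[0,0,0.02,0,0,0,0],[0,0,0.02,0,0,0,0],[0,0,0.02,0,0,0,0],[0,0,0,0,0,0,0]]])

```text
time_s: 11.9
eef_pos: [582.3, -187.2, 50.8]
ee_rot: [0.0, 0.786, 0.618, 0.0]
force: [0.2, 0.3, -1.8]
grip_width: 0.156
grip_force: 59.1
```

```bash
python3 st.py
```

```text
yawerr 0.0028263575435654165 in mount -17.825700255393812 2.2409450168970135 z 12.356477894185062
F along mount 0.14112332639796688 [ 0.21761559  0.30134962 -1.75579083] 59.10479128360748 11.9
```

Call:
arm_command(steps=[[[0,0,0.01,0,0,0,0],[0,0,0.01,0,0,0,0],[0,0,0.01,0,0,0,0],[0,0,0.01,0,0,0,0],[0,0,0.01,0,0,0,0],[0,0,0.01,0,0,0,0],[0,0,0,0,0,0,0]]])

```text
time_s: 12.78
eef_pos: [585.2, -187.9, 50.8]
ee_rot: [0.0, 0.786, 0.618, 0.0]
force: [-1.1, -0.4, -2.3]
grip_width: 0.157
grip_force: 59.1
```

```bash
python3 st.py
```

```text
yawerr 0.0028820354860745745 in mount -14.788764374467654 2.2128862985106985 z 12.410840754611627
F along mount -0.9647142318449328 [-1.08099793 -0.36917814 -2.30712767] 59.10306751728058 12.775
```

Contact is close, so I'll use finer steps and watch the force.

Call:
arm_command(steps=[[[0,0,0.008,0,0,0,0],[0,0,0,0,0,0,0],[0,0,0.008,0,0,0,0],[0,0,0,0,0,0,0]]])

```text
time_s: 13.28
eef_pos: [585.9, -188.1, 50.8]
ee_rot: [-0.0, 0.786, 0.618, -0.0]
force: [-2.4, 0.5, -1.4]
grip_width: 0.153
grip_force: 59.3
```

```bash
python3 st.py
```

```text
yawerr 0.0028012083705915014 in mount -14.166008182953796 2.2410067566681544 z 12.416687962010343
F along mount -2.40559506670215 [-2.3601341   0.47422667 -1.44353997] 59.26985800266266 13.275
```

Call:
arm_command(steps=[[[0,0,0.006,0,0,0,0],[0,0,0,0,0,0,0],[0,0,0,0,0,0,0]]])

```text
time_s: 13.65
eef_pos: [585.9, -188.1, 50.8]
ee_rot: [-0.0, 0.786, 0.618, -0.0]
force: [-4.9, 1.4, 1.7]
grip_width: 0.155
grip_force: 59.6
```

Call:
arm_command(steps=[[[0,0,0.006,0,0,0,0],[0,0,0,0,0,0,0],[0,0,0,0,0,0,0]]])

```text
time_s: 14.02
eef_pos: [586.0, -188.1, 50.8]
ee_rot: [-0.001, 0.786, 0.618, -0.0]
force: [-5.6, 1.8, 2.1]
grip_width: 0.156
grip_force: 59.7
```

```bash
python3 st.py
```

```text
yawerr 0.002737475686035662 in mount -14.005137770725941 2.255390531137178 z 12.40969637167592
F along mount -5.827532749215722 [-5.56734291  1.77281299  2.14430488] 59.73841667175293 14.025
```

Call:
arm_command(steps=[[[0,0,0.01,0,0,0,0],[0,0,0,0,0,0,0],[0,0,0,0,0,0,0]]])

```text
time_s: 14.4
eef_pos: [586.1, -188.1, 50.8]
ee_rot: [-0.001, 0.786, 0.618, -0.001]
force: [-9.2, 1.1, 4.3]
grip_width: 0.15
grip_force: 60.0
```

Call:
arm_command(steps=[[[0,0,0.008,0,0,0,0],[0,0,0,0,0,0,0],[0,0,0,0,0,0,0]]])

```text
time_s: 14.78
eef_pos: [586.2, -188.1, 50.8]
ee_rot: [-0.002, 0.786, 0.618, -0.001]
force: [-11.1, 1.3, 6.3]
grip_width: 0.157
grip_force: 60.2
```

```bash
python3 st.py
```

```text
yawerr 0.002586209744665391 in mount -13.854504951191014 2.2795702648626337 z 12.395705455854724
F along mount -11.08644811238672 [-11.08336779   1.32711569   6.32053146] 60.19184589385986 14.775
```

Call:
arm_command(steps=[[[0,0,0,-0.01,0,0,0],[0,0,0,0,0,0,0],[0,0,0,0,0,0,0],[0,0,0,0,0,0,0]]])

```text
time_s: 15.28
eef_pos: [586.2, -188.0, 50.8]
ee_rot: [-0.002, 0.786, 0.618, -0.001]
force: [-8.6, 1.7, 1.9]
grip_width: 0.159
grip_force: 59.7
```

```bash
python3 st.py
python3 - <<'E'
from h import *
cv2.imwrite("pics/fin.png",cv2.resize(capture("wrist")[100:300,160:400,::-1],None,fx=3,fy=3,interpolation=cv2.INTER_CUBIC))
E
```

```text
yawerr 0.0027811032593620943 in mount -13.849151058341793 2.4185772805853842 z 12.398667355448609
F along mount -8.728341085614161 [-8.57297242  1.6808252   1.93066488] 59.65184211730957 15.275
```

View pics/fin.png

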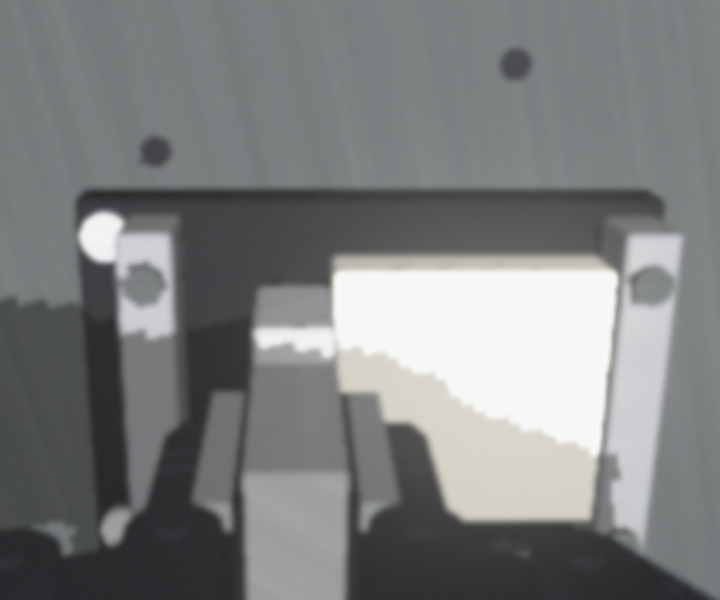

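The spacer bears on the tile's edge at about x=333, and the tile's far edge (615→600) lies along the fence. I'll relieve the last of the vertical load and trim the push.

Call:
arm_command(steps=[[[0,0,0,-0.01,0,0,0],[0,0,0.01,0,0,0,0],[0,0,0,0,0,0,0],[0,0,0,0,0,0,0],[0,0,0,0,0,0,0],[0,0,0,0,0,0,0]]])

```text
time_s: 16.08
eef_pos: [586.3, -187.9, 50.8]
ee_rot: [-0.002, 0.786, 0.618, -0.001]
force: [-8.6, 2.6, 0.1]
grip_width: 0.156
grip_force: 59.4
```

```bash
python3 st.py
```

```text
yawerr 0.002793690182097963 in mount -13.75806162237582 2.4626948150219428 z 12.443725006367913
F along mount -9.005689298159675 [-8.63731908  2.59943531  0.11392956] 59.372817277908325 16.075
```

The push is steady at 9 N along the mount with the vertical load almost gone. I'll let it settle and hand in.

Call:
arm_command(steps=[[[0,0,0.003,0,0,0,0],[0,0,0,0,0,0,0],[0,0,0,0,0,0,0],[0,0,0,0,0,0,0],[0,0,0,0,0,0,0],[0,0,0,0,0,0,0]]])

```text
time_s: 16.82
eef_pos: [586.3, -187.9, 50.9]
ee_rot: [-0.002, 0.786, 0.618, -0.001]
force: [-10.1, 2.1, 0.7]
grip_width: 0.153
grip_force: 59.4
```

```bash
python3 st.py; python3 -c "
from rig import *
print(finish_job())"
```

```text
yawerr 0.0027943370188898697 in mount -13.750819185146103 2.466244592385632 z 12.463037290990634
F along mount -10.315196899861464 [-10.1068357    2.08930844   0.71871941] 59.43656802177429 16.825
the job is handed in; nothing more can be done
None
```

The job is handed in: the spacer is gripped in mount_b's wide gap with its foot about 2.5 mm above the base plate, pressing the tile flush against the fence at about 10 N; `finish_job()` returned no verdict.

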